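# Index the arbor press turret to its widest slot and lock it

## Robot

A 6-joint arm with a two-finger parallel gripper is mounted at the origin on a cart in front of the work surface, level with it; the furniture and walls round the work are solid. World frame = base frame: x ahead of the robot, y to its left, z up, the work surface at z = 0. Lengths are in mm, angles in rad, forces in N, time in s.
With the tool pointing down it reaches from about 275 to 1000 mm from the base axis. Payload 8.4 kg.
Tool frame: the origin (TCP) lies between the finger pads; the fingertips stand 22 mm ahead of it and the grasp point (between the pads) lies 3 mm ahead of it; z points along the fingers, y is the line along which they close (so a half turn about z gives the same grasp; the last joint's range is limited). The gripper opens to 85 mm and grips with 20 to 120 N. Pads are 22 mm wide; open, the fingers measure 114 mm over their backs; the gripper's body (76 mm by 85 mm) begins 54 mm behind the grasp point. The pads swing forward as they close: fully open they stand 13 mm farther back than shut.
Start: joints at [-1.229, 0.353, 1.633, -0, 1.155, -0.002], TCP at [210.666, -588.428, 253.281] pointing down, gripper open.
Joint ranges: [-2.63, 2.63], [-0.92, 2.1], [0.06, 2.66], [-1.3, 4.44], [0, 2.69], [-3.02, 3.02]. Speed limits (rad/s): [2.22, 2.22, 2.79, 3.14, 3.14, 3.14].

## Interface

Orientations are given as [roll, pitch, yaw] about the fixed x, y, z axes, in that order (R = Rz(yaw) Ry(pitch) Rx(roll)).
In Python, from rig import r, grab_frame gives the robot as it stands.
- The arm moves only by the shell command python3 -m inch 'ROWS' [FORCE]. ROWS is JSON, a list of rows, each a list of 7 numbers: the turn, a rotation vector about the tool's x, y, z as a fraction of full scale, then the shift along the tool's x, y, z as a fraction of full scale, then the closure, from 0 (fully open) to 1 (shut). In form: [[rx, ry, rz, dx, dy, dz, fingers], ...]. A call has 1 to 8 rows; each row shifts and turns the commanded pose from where the row before left it, along the tool's axes as they then stand; what a row does not reach is not made up. Full scale, the value 1, is 2.5 cm for a shift and pi rad for a turn. A row lasts 1/12 s, in which the tool goes at most 41.7 mm and 7.16 degrees, less where a joint would pass 70% of its speed; a pose out of reach is approached as far as the arm can. A call with a number of a shift or a turn outside -1 to 1 is refused whole. A call with a gripper value outside its range is refused whole. The fingers move at their own pace and stop on an object; FORCE is the grip in N (left out, the last holds). Time passes only in rows, so rows that do not move let the fingers close. It gives the time, the measured TCP pose, the force, the opening and the grip force at its end, in the units of the state.
- r.sense(): the state, without advancing time (a new reading comes with each control period).
- grab_frame(name): name is "scene" or "top" or "wrist"; returns a dict with "pixels" (420x560x3 uint8, red, green, blue), "z_map" (420x560 float32, mm along the optical axis (not along the pixel's ray), 0 where there is no reading), "vertical_fov" (degrees; the focal length in pixels is half the picture's height over the tangent of half this angle, whatever the lens; pixels are square), "cx", "cy" (the principal point, pixels), "dist" ([k1, k2, p1, p2, k3] as OpenCV has them; the pictures are not rectified), "cam_to_world" (4x4, takes a point from camera to world coordinates). Camera axes: x right, y down, z forward; pixel columns grow to the right and rows downward; lengths in mm; the calibration is good to about 2 mm. A picture is of the moment at which its call begins.
- r.sign_off(): hands the job in; it is judged then, once.
The state is a dict: "clock": time; "qpos": joint angles; "qvel": joint speeds; "joint_efforts": joint torques, N m; "eef_pos": TCP position; "tcp_rot": TCP orientation; "contact_force": force on the tool from outside, world axes, zero at the start; "wrist_torque": the same for the moment, N m; "opening": opening from 0.0 (shut) to 1.0 (fully open); "grasp_force": force on a finger pad.
Only numpy, scipy, OpenCV 4.12 (cv2) and the standard library are available. Lean on these libraries where they do the work, as an engineer would, in place of code of your own. Each camera call takes 0.05 s, during which the arm holds its last target. There are 200 camera calls.

## Task

Set up the arbor press for its widest slot: with the fingertips push the tabs on the rim of the round slotted plate, step by step in either direction, until the widest of its four slots has clicked into place under the ram; then push the upright post of the lock lever at the press's left side away from you until the lever is fully home and the plate is locked. Push gently, do not grip or lift anything, and leave the other things on the bench where they are.

Things in the scene. Friction and masses are not known exactly. Their poses are not given: they have to be found in the camera images.
- press: Bench arbor press of grey cast iron, bolted down: base 116 x 230 mm, 0.27 m high, column at the back. Origin on the turret's vertical axis at bench level; x from its open front to its column, y to its left. Its head, 56 mm wide, overhangs the plate from x = 21 mm back, at 0.18 to 0.27 m above the bench; from above the front half of the plate is open.
- turret_axis (a point): Centre of the top face of the turret, a round slotted steel plate (144 mm diameter, top 87 mm above the bench) lying on the press's base and turning about a vertical axis; this point does not move. Below its tabs the space is free down to 52 mm above the bench, except for the lock lever on the left (up to 59 mm) and the plunger's housing at the right (up to 70 mm).
- under_ram (a point): Point at the level of the plate's top straight under the ram (square steel bar, 24 mm; its foot is 51 mm above the plate), 60 mm from turret_axis toward the column.
- wide_slot (a point): Middle of the plate's widest slot at top level, 60 mm from turret_axis; turns with the plate. Four radial slots, open at the rim, stand 90 deg apart: anticlockwise from above, beginning with the widest, 34, 10, 16 and 24 mm wide.
- turret (a joint): Angle of the plate in rad, growing anticlockwise seen from above; 0 (or any multiple of 2 pi) = widest slot under the ram. A sprung roller gives click stops every 90 deg, one slot exactly under the ram at each: the plate snaps home from up to 0.58 rad either side of a stop, and in the 0.4 rad half-way between two stops it stays where it is left. It never starts at the widest slot's stop.
- tab_1 (a point): One of four steel tabs sticking out of the plate's rim half-way between the slots: this is the middle of the tab, 88 mm from the axis, 78 mm above the bench. Tabs reach 72 to 104 mm from the axis, 15 mm wide at the rim, 10 mm at the round end, 70 to 86 mm above the bench. Tab 1 is 45 deg anticlockwise (from above) from the widest slot. Turning the plate takes 3 to 5 N at a tab.
- tab_2 (a point): Middle of the next tab, 135 deg anticlockwise from the widest slot. At every click stop two tabs point 45 deg to the left and right of the press's front and the other two toward the back.
- tab_3 (a point): Middle of the tab 225 deg anticlockwise from the widest slot.
- tab_4 (a point): Middle of the tab 315 deg anticlockwise from the widest slot.
- lock_lever (a joint): Angle of the lock lever in rad: 0 = fully home (nose in a notch under the plate, plate locked), up to 0.42 = swung open toward the front. Starts open, stays where it is left, needs 1.5 to 3 N at its post. It goes home only when the plate stands at a click stop; otherwise its nose stops against the drum under the plate at about 0.16.
- lock_post (a point): Point on the axis of the lever's upright post (11 mm thick, black 15 mm cap; stands 58 to 115 mm above the bench), 90 mm above the bench. The lever comes out under the plate on the left; it turns about a vertical pivot at x -42, y 34 mm in the press's frame, 101 mm from the post. Fully home the post stands at x -30, y 134 mm; push it toward the column, 30 to 45 mm along its arc.
- oil_bottle: loose bystander: red dropper bottle, 42 mm diameter, 139 mm high, standing behind the press on the left; origin at the centre of its underside
- grease_pot: loose bystander: white pot with green lid, 68 mm diameter, 48 mm high, right of the press; origin under its centre
- pedal: loose bystander: bicycle pedal lying flat, 82 x 120 x 22 mm, right of the press; origin under its centre
- lock_ring: loose bystander: black ring, 42 mm diameter, 6 mm high, lying in front of the press; origin under its centre
- patch_tin: loose bystander: red tin box, 46 x 66 x 17 mm, lying front right of the press; origin under its centre
- wrench: loose bystander: combination wrench, 34 x 198 x 7 mm, lying on the left part of the bench; origin under its centre
- driver: loose bystander: black screwdriver, 29 x 180 x 28 mm, lying on the right part of the bench; origin under its centre
- tape_measure: loose bystander: yellow tape measure, 35 x 82 x 63 mm, right of the press; origin under its centre

How it is judged (in metres and radians):
On the way, in this order (a step that is already met when the one before it is completed fails the run):
1. the widest slot has clicked in under the ram while the lock lever is still open (horizontal distance between wide_slot and under_ram below 0.004 m and value of joint lock_lever above 0.12 rad), for 0.3 s.
2. the lock lever is pushed fully home (value of joint lock_lever below 0.06 rad), for 0.2 s.
At the end, for the whole second after the job is handed in: The middle of the widest slot lies within 4 mm (level) of the point under the ram, the plate stands still, and the lock lever is home within 0.06 rad (6 mm at its post) (horizontal distance between wide_slot and under_ram below 0.004 m and value of joint lock_lever below 0.06 rad and velocity of joint turret between -0.05 and 0.05 rad/s); the robot touches nothing.
It fails at once if the plate or a tab is pinched or forced (over 30 N from the fingers) (contact force between the fingers and turret above 30 N).
It fails at once if the lock lever is pinched or forced (over 40 N from the fingers) (contact force between the fingers and lock_lever above 40 N).
It fails at once if a bystander is lifted or shoved more than 20 mm (distance of any of oil_bottle, grease_pot, pedal, lock_ring, patch_tin, wrench, driver, tape_measure from where it was at the start of the episode above 0.02 m).
It also fails if it takes over 58 s, if anything falls off the work surface, if the arm or the gripper's body presses on something with over 40 N, if the wrist force passes 120 N, or if a joint passes its speed limit or range.

## Working session

There is one attempt and no reset: what is moved stays moved. The work goes in short steps, Python scripts to look and compute and a shell command to move; the robot and the scene stay as the last step left them, time stands still between calls to the robot, and variables do not carry over. Pictures are saved under pics/ and viewed, at most 10 in all, crops included, and the job is handed in when it is done.

```bash
mkdir -p pics; ls
python3 - <<'E'
from rig import r, grab_frame
import cv2,numpy as np
for n in("scene","top"):
    f=grab_frame(n); cv2.imwrite(f"pics/{n}0.png",f["pixels"][:,:,::-1]); np.savez(f"{n}0.npz",**{k:np.array(v) for k,v in f.items()})
    print(n,f["vertical_fov"],f["cx"],f["cy"],f["dist"],np.round(f["cam_to_world"],3).tolist())
print(r.sense())
E
```

```text
pics
scene 45.82371315999974 267.52236278460083 216.59934291509552 [-0.07169216  0.          0.          0.          0.        ] [[-0.701, -0.543, 0.462, 6.865], [-0.713, 0.539, -0.449, 577.662], [-0.005, -0.644, -0.765, 1001.293], [0.0, 0.0, 0.0, 1.0]]
top 48.65227845757251 274.15262488598967 200.23756314008438 [-0.12715815  0.          0.          0.          0.        ] [[0.019, -0.998, 0.066, 509.868], [-1.0, -0.018, 0.015, 37.823], [-0.014, -0.066, -0.998, 1216.887], [0.0, 0.0, 0.0, 1.0]]
{'clock': 0.1, 'qpos': array([-1.22939269e+00,  3.53598368e-01,  1.63403177e+00,  2.48076850e-05,
        1.15522184e+00, -2.42646736e-03]), 'qvel': array([-0.00090819, -0.00404828, -0.00141204, -0.00076798,  0.00081263,
        0.00135102]), 'joint_efforts': array([ 3.10396739e-03, -6.06351399e+01, -3.42820430e+01,  1.99341207e-04,
        4.06816063e-03,  2.63629332e-06]), 'eef_pos': array([ 210.54479548, -588.05302197,  252.63655757]), 'tcp_rot': array([-3.14033339e+00, -2.57391687e-05,  3.43820056e-01]), 'contact_force': array([-1.16826287, -0.26704285,  0.20003667]), 'wrist_torque': array([ 0.01040259,  0.04259791, -0.00740909]), 'grasp_force': 0.0, 'opening': 0.9995755147300226}
```

View pics/scene0.png

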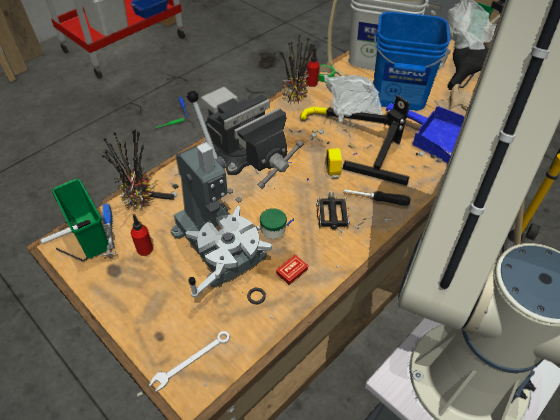

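View pics/top0.png

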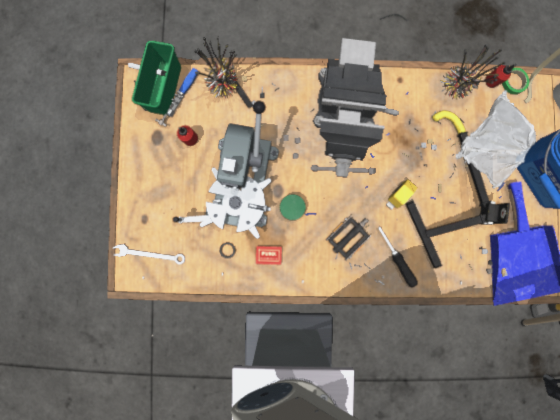

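The scene view shows the press with its plate at about (228,240) and the lever post at (194,283). In the top view the plate is at about (236,202) and the black cap at (178,219). Next I enlarge and measure.

```bash
cat > h.py <<'E'
import numpy as np,cv2
def K(f):
    h=f["pixels"].shape[0]; fl=h/2/np.tan(np.radians(float(f["vertical_fov"]))/2)
    return np.array([[fl,0,float(f["cx"])],[0,fl,float(f["cy"])],[0,0,1]])
def ray(f,uv,z):
    p=cv2.undistortPoints(np.array(uv,float).reshape(-1,1,2),K(f),np.array(f["dist"],float)).reshape(-1,2)
    M=np.array(f["cam_to_world"]); d=np.c_[p,np.ones(len(p))]@M[:3,:3].T; o=M[:3,3]
    return o+d*((z-o[2])/d[:,2])[:,None]
def cloud(f):
    h,w=f["z_map"].shape; u,v=np.meshgrid(np.arange(w),np.arange(h))
    p=cv2.undistortPoints(np.stack([u,v],-1).reshape(-1,1,2).astype(float),K(f),np.array(f["dist"],float)).reshape(-1,2)
    M=np.array(f["cam_to_world"]); c=np.c_[p,np.ones(len(p))]*f["z_map"].reshape(-1,1)
    return (c@M[:3,:3].T+M[:3,3]).reshape(h,w,3)
def topdown(f,z,cx,cy,half,px):
    "rectified view of plane z: up = +x, left = +y, px per mm"
    n=int(2*half*px); i=np.arange(n)
    X,Y=np.meshgrid(cx+half-i/px,cy+half-i/px,indexing="ij")
    M=np.linalg.inv(np.array(f["cam_to_world"]))
    P=np.stack([X,Y,np.full_like(X,z)],-1).reshape(-1,3)@M[:3,:3].T+M[:3,3]
    uv,_=cv2.projectPoints(P,np.zeros(3),np.zeros(3),K(f),np.array(f["dist"],float))
    m=uv.reshape(n,n,2).astype(np.float32)
    return cv2.remap(np.ascontiguousarray(f["pixels"]),m[...,0],m[...,1],cv2.INTER_CUBIC)
E
python3 - <<'E'
from h import *
T=dict(np.load("top0.npz"));S=dict(np.load("scene0.npz"))
print(ray(T,[236,202],87),ray(S,[229,239],87),"cap",ray(T,[177.5,219.5],115),ray(S,[194,280],115))
for n,f in(("top",T),("scene",S)):
    c=cloud(f); m=(abs(c[...,2]-87)<5)&(np.hypot(c[...,0]-500,c[...,1]-90)<120)
    print(n,m.sum(),np.median(c[m],axis=0))
    im=f["pixels"]; 
c=ray(T,[236,202],87)[0]
a=[topdown(f,87,c[0],c[1],130,2.2) for f in(T,S)]
cv2.imwrite("pics/td.png",cv2.resize(np.hstack(a),(800,400))[:,:,::-1])
E
```

```text
[[578.52992924 147.83407352  87.        ]] [[573.43325038 152.65157696  87.        ]] cap [[532.36801069 284.59971763 115.        ]] [[526.59859249 291.0211269  115.        ]]
top 1392 [559.18994227 125.83300412  87.26050846]
scene 1255 [556.66239974 129.95922316  86.68306792]
```

View pics/td.png

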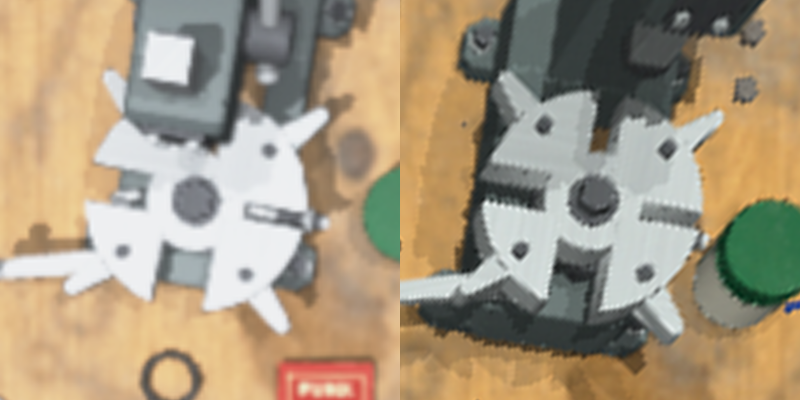

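The rectified view (0.65 mm/px) gives:
- **Hub:** about (196,200) in the left image, so the axis is near world (579,151). The bolts show a yaw of about -10.8°.
- **Slots:** the 34 mm slot points to the front at (580,270), with 10 mm on the right, 16 mm at the back and 24 mm on the left. That matches the anticlockwise order and means the plate is half a turn off.

I'll push the front-right tab clockwise twice. First I turn the tool to yaw 1.382 and close it.

```bash
python3 -m inch '[[0,0,-0.037,0,0,0,1],[0,0,-0.037,0,0,0,1],[0,0,-0.037,0,0,0,1],[0,0,-0.037,0,0,0,1],[0,0,-0.037,0,0,0,1],[0,0,-0.037,0,0,0,1],[0,0,-0.037,0,0,0,1],[0,0,-0.037,0,0,0,1]]' 30
python3 -m inch '[[0,0,-0.035,0,0,0,1],[0,0,0,0,0,0,1],[0,0,0,0,0,0,1]]'
cat >> h.py <<'E'
C=np.array([579,151.]);YAW=-0.188
def w(p): c,s=np.cos(YAW),np.sin(YAW); return C+np.array([[c,-s],[s,c]])@np.array(p,float)
def pol(r,deg): a=np.radians(deg); return w([r*np.cos(a),r*np.sin(a)])
def steps(s,targets):
    "unit (25 mm) tool shifts between successive world xyz targets, from the measured pose"
    from scipy.spatial.transform import Rotation as R
    Rm=R.from_euler("xyz",s["tcp_rot"]); p=s["eef_pos"]
    for t in targets:
        t=np.asarray(t,float); print(np.round(t),np.round(Rm.inv().apply(t-p)/25,2)); p=t
E
python3 - <<'E'
from rig import r, grab_frame
from h import *
s=r.sense(); print(s["clock"],s["eef_pos"],s["tcp_rot"],s["opening"],s["contact_force"])
print(w([-30,134]),w([-72,130.5]))
steps(s,[[*pol(98,246),200]])
f=grab_frame("scene"); c=cloud(f); e=s["eef_pos"]
m=(np.hypot(c[...,0]-e[0],c[...,1]-e[1])<40)&(c[...,2]<e[2]+60)&(c[...,2]>100)
print(m.sum(), c[m].min(0) if m.any() else 0, np.percentile(c[m][:,2],[0,1,5,50]) if m.any() else 0)
E
```

```text
clock: 0.77
eef_pos: [210.6, -588.2, 252.8]
tcp_rot: [-3.141, -0.001, 1.279]
contact_force: [-0.1, 1.1, 0.4]
opening: -0.001
grasp_force: 0.0
clock: 1.02
eef_pos: [210.6, -588.2, 253.0]
tcp_rot: [-3.141, -0.001, 1.38]
contact_force: [0.7, 0.6, -0.8]
opening: -0.002
grasp_force: 0.0
1.0167 [ 210.58682526 -588.22888323  252.95450722] [-3.14125074e+00 -5.50254858e-04  1.38020668e+00] -0.0017529952181811264 [ 0.68181901  0.5521143  -0.81924675]
[574.57246469 288.24575378] [532.65837439 292.65699325]
[523.  70. 200.] [28.24  7.28  2.13]
0 0 0
```

```bash
python3 -m inch '[[0,0,0,0.9,0.23,0,1],[0,0,0,0.9,0.23,0,1],[0,0,0,0.9,0.23,0,1],[0,0,0,0.9,0.23,0,1],[0,0,0,0.9,0.23,0,1],[0,0,0,0.9,0.23,0,1],[0,0,0,0.9,0.23,0,1],[0,0,0,0.9,0.23,0,1]]' >/dev/null
python3 -m inch '[[0,0,0,0.9,0.23,0,1],[0,0,0,0.9,0.23,0,1],[0,0,0,0.9,0.23,0,1],[0,0,0,0.9,0.23,0,1],[0,0,0,0.9,0.23,0,1],[0,0,0,0.9,0.23,0,1],[0,0,0,0.9,0.23,0,1],[0,0,0,0.9,0.23,0,1]]' >/dev/null
python3 -m inch '[[0,0,0,0.9,0.23,0,1],[0,0,0,0.9,0.23,0,1],[0,0,0,0.9,0.23,0,1],[0,0,0,0.9,0.23,0,1],[0,0,0,0.9,0.23,0,1],[0,0,0,0.9,0.23,0,1],[0,0,0,0.9,0.23,0,1],[0,0,0,0.9,0.23,0,1]]'
python3 -m inch '[[0,0,0,0.9,0.23,0.3,1],[0,0,0,0.9,0.23,0.3,1],[0,0,0,0.9,0.23,0.3,1],[0,0,0,0.9,0.23,0.3,1],[0,0,0,0.9,0.23,0.3,1],[0,0,0,0.9,0.23,0.3,1],[0,0,0,0.9,0.23,0.3,1],[0,0,0,0.1,0.2,0,1]]'
python3 - <<'E'
from rig import r, grab_frame
from h import *
s=r.sense(); e=s["eef_pos"]; print(s["clock"],e,s["tcp_rot"])
for n in ("scene","wrist"):
    f=grab_frame(n); np.savez(n+"1.npz",**{k:np.array(v) for k,v in f.items()})
    c=cloud(f); m=(np.hypot(c[...,0]-e[0],c[...,1]-e[1])<30)&(c[...,2]<e[2]+30)&(c[...,2]>100)
    if m.any(): print(n,m.sum(),c[m].min(0),c[m].max(0),np.percentile(c[m][:,2],[0,1,5,50]))
    cv2.imwrite(f"pics/{n}1.png",f["pixels"][:,:,::-1])
E
```

```text
clock: 3.07
eef_pos: [447.0, -82.4, 253.4]
tcp_rot: [3.141, 0.0, 1.38]
contact_force: [-0.0, 0.3, -0.2]
opening: -0.001
grasp_force: 0.0
clock: 3.73
eef_pos: [521.2, 67.9, 199.5]
tcp_rot: [-3.14, -0.001, 1.382]
contact_force: [-0.8, -0.3, -0.1]
opening: -0.002
grasp_force: 0.0
3.7333 [521.17608452  67.91470164 199.5121081 ] [-3.14024083e+00 -5.19634387e-04  1.38206564e+00]
scene 145 [498.40180956  61.63394569 178.42174938] [550.01340252  86.13079921 229.42906682] [178.42174938 179.10064149 185.50031116 204.63686154]
wrist 6787 [495.76368845  54.96888766 182.64378394] [550.71348385  85.64042871 229.50652446] [182.64378394 184.80696291 188.93461451 216.79776879]
```

View pics/wrist1.png

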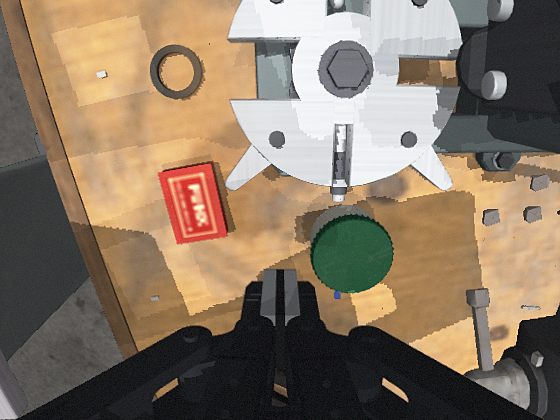

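The wrist view shows the hub at (346,67), the front-right tab at (240,180), the back-right tab at (437,180) and the bolts at (278,139) and (408,139). Scene depth puts the fingertips 22 mm ahead of the TCP. I use this view to refine the axis.

Run:
```python
from h import *
from rig import r
f=dict(np.load("wrist1.npz")); 
p=ray(f,[[346,67],[278,139],[408,139],[235,185],[445,186]],87); print(np.round(p[:,:2],1))
c=cloud(f); print([np.round(c[v,u],1) for u,v in((320,30),(278,139),(290,150),(346,67),(240,180))])
s=r.sense()
steps(s,[[*pol(98,246),200],[*pol(98,246),97]]+[[*pol(98,a),97] for a in range(240,165,-6)])
```

```text
[[577.7 152.8]
 [530.2 118.3]
 [610.2 103.8]
 [497.6  94.7]
 [632.   69. ]]
[array([566., 176.,  86.]), array([530.3, 118.7,  89.6]), array([536.3, 110.2,  86.7]), array([576.3, 152.6,  95.2]), array([501.3,  97.1,  85.7])]
[523.  70. 200.] [0.2  0.03 0.02]
[523.  70.  97.] [0.   0.   4.12]
[515.  77.  97.] [ 0.19 -0.37  0.  ]
[508.  84.  97.] [ 0.22 -0.34  0.  ]
[501.  92.  97.] [ 0.26 -0.32  0.  ]
[495. 100.  97.] [ 0.29 -0.29 -0.  ]
[490. 109.  97.] [ 0.32 -0.26 -0.  ]
[486. 119.  97.] [ 0.34 -0.22 -0.  ]
[484. 129.  97.] [ 0.37 -0.19 -0.  ]
[482. 139.  97.] [ 0.38 -0.15 -0.  ]
[481. 149.  97.] [ 0.4  -0.11 -0.  ]
[481. 159.  97.] [ 0.41 -0.06 -0.  ]
[483. 169.  97.] [ 0.41 -0.02 -0.  ]
[485. 179.  97.] [ 0.41  0.02 -0.  ]
[489. 189.  97.] [ 0.41  0.06 -0.  ]
```

```bash
python3 -m inch '[[0,0,0,0,0,0.7,1],[0,0,0,0,0,0.7,1],[0,0,0,0,0,0.7,1],[0,0,0,0,0,0.7,1],[0,0,0,0,0,0.65,1],[0,0,0,0,0,0.6,1],[0,0,0,0,0,0,1]]'
python3 -m inch '[[0,0,0,0.19,-0.37,0,1],[0,0,0,0.11,-0.17,0,1],[0,0,0,0.11,-0.17,0,1],[0,0,0,0.13,-0.16,0,1],[0,0,0,0.13,-0.16,0,1],[0,0,0,0.15,-0.15,0,1],[0,0,0,0.15,-0.15,0,1]]'
```

```text
clock: 4.42
eef_pos: [519.0, 63.9, 97.6]
tcp_rot: [-3.138, 0.001, 1.381]
contact_force: [-1.1, -0.9, -0.4]
opening: -0.003
grasp_force: 0.0
clock: 5.0
eef_pos: [493.4, 95.8, 100.2]
tcp_rot: [3.139, -0.001, 1.384]
contact_force: [3.0, -2.8, 0.8]
opening: 0.0
grasp_force: 1.6
```

```bash
python3 -m inch '[[0,0,0,0.17,-0.11,0.04,1],[0,0,0,0.17,-0.11,0.04,1],[0,0,0,0.17,-0.09,0.02,1],[0,0,0,0.17,-0.09,0,1],[0,0,0,0.19,-0.07,0,1],[0,0,0,0.19,-0.07,0,1],[0,0,0,0.2,-0.06,0,1],[0,0,0,0.2,-0.06,0,1]]'
python3 - <<'E'
from rig import r
from h import *
s=r.sense();steps(s,[[*pol(98,a),97] for a in (200,195,190,185,180,175,170)])
E
```

```text
clock: 5.67
eef_pos: [482.6, 134.7, 96.7]
tcp_rot: [-3.14, 0.0, 1.384]
contact_force: [-1.2, -1.2, -1.3]
opening: 0.001
grasp_force: 0.8
[482. 135.  97.] [ 0.02 -0.02 -0.01]
[481. 144.  97.] [ 0.33 -0.1   0.  ]
[481. 152.  97.] [ 0.33 -0.07 -0.  ]
[481. 161.  97.] [ 0.34 -0.04 -0.  ]
[483. 169.  97.] [ 0.34 -0.01 -0.  ]
[485. 178.  97.] [ 0.34  0.02 -0.  ]
[487. 186.  97.] [ 0.34  0.04 -0.  ]
```

```bash
python3 -m inch '[[0,0,0,0.2,-0.06,0,1],[0,0,0,0.2,-0.05,0,1],[0,0,0,0.2,-0.04,0,1],[0,0,0,0.2,-0.03,0,1],[0,0,0,0.2,-0.02,0,1],[0,0,0,0.2,0,0,1],[0,0,0,0.2,0,0,1],[0,0,0,0.2,0.01,0,1]]'
python3 -m inch '[[0,0,0,0.2,0.02,0,1],[0,0,0,0.2,0.03,0,1],[0,0,0,0,0,0,1],[0,0,0,0,0,0,1]]'
python3 - <<'E'
from rig import r, grab_frame
from h import *
f=grab_frame("scene"); a=[topdown(f,87,C[0],C[1],130,2.3)]
f=grab_frame("wrist"); a.append(cv2.resize(f["pixels"],(598,448))); a[1]=np.pad(a[1],((0,150),(0,0),(0,0)))
cv2.imwrite("pics/p2.png",cv2.resize(np.hstack(a),(800,400))[:,:,::-1])
s=r.sense();steps(s,[[*pol(98,246),150],[*pol(98,246),97]])
E
```

```text
clock: 6.33
eef_pos: [486.4, 175.1, 97.2]
tcp_rot: [3.141, -0.0, 1.384]
contact_force: [-0.2, -0.2, 0.7]
opening: 0.005
grasp_force: 0.3
clock: 6.67
eef_pos: [489.4, 184.4, 97.0]
tcp_rot: [3.141, -0.0, 1.384]
contact_force: [-0.4, -0.2, -0.6]
opening: 0.0
grasp_force: 0.0
[523.  70. 150.] [-4.21  2.18 -2.12]
[523.  70.  97.] [0.   0.   2.12]
```

View pics/p2.png

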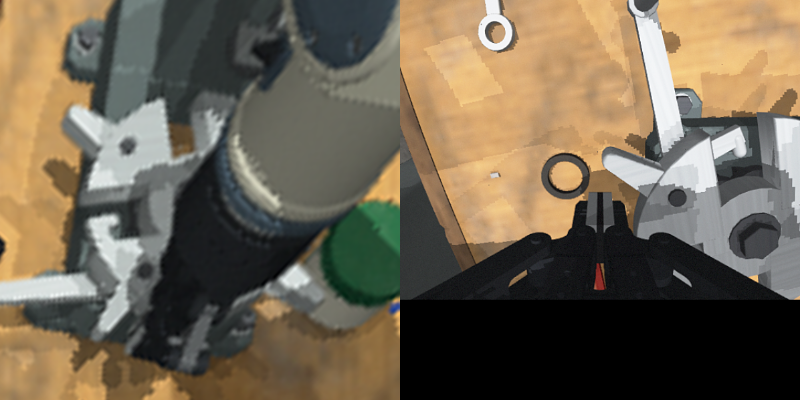

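Wrist view: the hub is at (755,237) and the tab at (610,158), about 29° left of the front. The plate is 15–20° short of the stop, so it is either still creeping or held. I push a little further and wait.

```bash
python3 -m inch '[[0,0,0,0.2,0.04,0,1],[0,0,0,0.2,0.05,0,1],[0,0,0,0.2,0.06,0,1],[0,0,0,0,0,0,1],[0,0,0,0,0,0,1],[0,0,0,0,0,0,1]]'
cat >> h.py <<'E'
def tabang(f,name):
    p=cloud(f); 
    return p
E
python3 - <<'E'
from rig import r, grab_frame
from h import *
f=grab_frame("wrist"); cv2.imwrite("pics/w3.png",f["pixels"][:,:,::-1])
c=cloud(f); rr=np.hypot(c[...,0]-C[0],c[...,1]-C[1]); a=np.degrees(np.arctan2(c[...,1]-C[1],c[...,0]-C[0])-YAW)%360
m=(rr>82)&(rr<102)&(abs(c[...,2]-85)<4); h,_=np.histogram(a[m],bins=range(90,271,3)); print([(90+3*i,int(n)) for i,n in enumerate(h) if n>15])
E
```

```text
clock: 7.27
eef_pos: [495.6, 198.0, 96.9]
tcp_rot: [-3.141, 0.0, 1.384]
contact_force: [0.1, -0.3, -0.4]
opening: 0.001
grasp_force: 0.0
[(132, 109), (135, 619), (138, 625), (141, 342), (153, 303)]
```

```bash
python3 -m inch '[[0,0,0,-0.2,-0.1,-0.6,1],[0,0,0,0,0,-1,1],[0,0,0,0,0,-0.9,1],[0,0,0,-0.8,0.3,0,1],[0,0,0,-0.9,0.4,0,1],[0,0,0,-0.9,0.4,0,1],[0,0,0,-0.9,0.4,0,1],[0,0,0,-0.9,0.4,0,1]]'
python3 -m inch '[[0,0,0,-0.3,0.1,0,1],[0,0,0,0,0,0,1],[0,0,0,0,0,0,1]]'
python3 - <<'E'
from rig import r, grab_frame
from h import *
f=grab_frame("wrist"); cv2.imwrite("pics/w4.png",f["pixels"][:,:,::-1])
c=cloud(f); rr=np.hypot(c[...,0]-C[0],c[...,1]-C[1]); a=np.degrees(np.arctan2(c[...,1]-C[1],c[...,0]-C[0])-YAW)%360
m=(rr>82)&(rr<102)&(abs(c[...,2]-85)<4); h,_=np.histogram(a[m],bins=range(90,361,3)); print([(90+3*i,int(n)) for i,n in enumerate(h) if n>15])
steps(r.sense(),[[*pol(98,246),97]])
E
```

```text
clock: 7.98
eef_pos: [518.5, 75.5, 159.7]
tcp_rot: [3.142, 0.0, 1.384]
contact_force: [0.5, -0.1, -0.3]
opening: -0.004
grasp_force: 0.0
clock: 8.23
eef_pos: [519.3, 68.9, 159.5]
tcp_rot: [-3.141, -0.0, 1.382]
contact_force: [0.1, 0.3, 0.7]
opening: -0.005
grasp_force: 0.0
[(222, 173), (225, 322), (228, 276), (231, 32), (312, 91), (315, 268), (318, 243), (321, 35)]
[523.  70.  97.] [0.07 0.14 2.5 ]
```

View pics/w4.png

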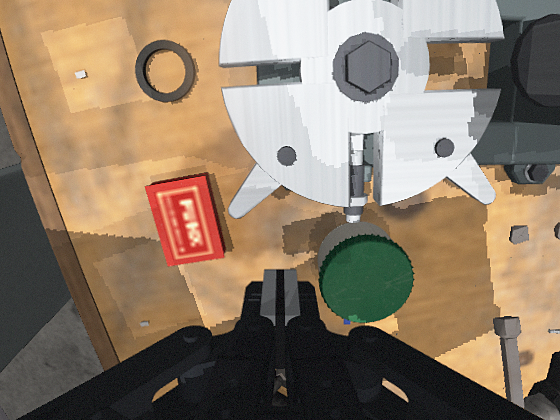

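The wrist view shows the next tab at (250,195) and back-right tab (477,185). The front slot (left, at (280,72)) is now the narrow one, so the plate has clicked one step on. I repeat the stroke.

```bash
python3 -m inch '[[0,0,0,0,0.1,0.6,1],[0,0,0,0,0.04,0.6,1],[0,0,0,0,0,0.6,1],[0,0,0,0,0,0.5,1],[0,0,0,0,0,0.2,1],[0,0,0,0,0,0,1],[0,0,0,0.19,-0.37,0,1],[0,0,0,0.11,-0.17,0,1]]'
python3 -m inch '[[0,0,0,0.11,-0.17,0,1],[0,0,0,0.13,-0.16,0.02,1],[0,0,0,0.13,-0.16,0.02,1],[0,0,0,0.15,-0.15,0.03,1],[0,0,0,0.15,-0.15,0.03,1],[0,0,0,0.17,-0.11,0.02,1],[0,0,0,0.17,-0.11,0,1],[0,0,0,0.17,-0.09,0,1]]'
python3 -m inch '[[0,0,0,0.17,-0.09,0,1],[0,0,0,0.19,-0.07,0,1],[0,0,0,0.19,-0.07,0,1],[0,0,0,0.2,-0.06,0,1],[0,0,0,0.2,-0.06,0,1],[0,0,0,0.2,-0.06,0,1],[0,0,0,0.2,-0.05,0,1],[0,0,0,0.2,-0.04,0,1]]'
python3 -m inch '[[0,0,0,0.2,-0.03,0,1],[0,0,0,0.2,-0.02,0,1],[0,0,0,0.2,0,0,1],[0,0,0,0.2,0,0,1],[0,0,0,0.2,0.01,0,1],[0,0,0,0.2,0.02,0,1],[0,0,0,0.2,0.03,0,1],[0,0,0,0.2,0.04,0,1]]'
python3 -m inch '[[0,0,0,0.2,0.05,0,1],[0,0,0,0.2,0.06,0,1],[0,0,0,0,0,0,1],[0,0,0,0,0,0,1],[0,0,0,0,0,0,1],[0,0,0,0,0,0,1]]'
python3 - <<'E'
from rig import r, grab_frame
from h import *
f=grab_frame("wrist")
c=cloud(f); rr=np.hypot(c[...,0]-C[0],c[...,1]-C[1]); a=np.degrees(np.arctan2(c[...,1]-C[1],c[...,0]-C[0])-YAW)%360
m=(rr>82)&(rr<102)&(abs(c[...,2]-85)<4); h,_=np.histogram(a[m],bins=range(90,361,3)); print([(90+3*i,int(n)) for i,n in enumerate(h) if n>15])
E
```

```text
clock: 8.95
eef_pos: [510.5, 79.0, 97.6]
tcp_rot: [3.141, -0.0, 1.384]
contact_force: [0.4, -0.5, -0.1]
opening: 0.002
grasp_force: 0.3
clock: 9.62
eef_pos: [489.0, 112.5, 93.9]
tcp_rot: [-3.141, 0.0, 1.384]
contact_force: [1.1, -4.0, 1.3]
opening: 0.002
grasp_force: 2.0
clock: 10.28
eef_pos: [484.6, 153.1, 94.0]
tcp_rot: [3.141, 0.0, 1.384]
contact_force: [1.7, -3.0, -0.1]
opening: 0.002
grasp_force: 1.1
clock: 10.95
eef_pos: [493.4, 192.3, 94.0]
tcp_rot: [-3.142, -0.0, 1.384]
contact_force: [-0.9, -0.1, -0.3]
opening: 0.001
grasp_force: 0.0
clock: 11.45
eef_pos: [497.6, 200.7, 94.0]
tcp_rot: [-3.141, 0.0, 1.384]
contact_force: [0.2, 0.2, -1.2]
opening: 0.001
grasp_force: 0.0
[(132, 152), (135, 673), (138, 637), (141, 294), (150, 185), (153, 196)]
```

```bash
python3 -m inch '[[0,0,0,-0.2,-0.1,-0.6,1],[0,0,0,0,-0.3,-1,1],[0,0,0,0,-0.5,-1,1],[0,0,0,0.5,-0.3,-1,1],[0,0,0,0.5,0,-0.8,1],[0,0,0,0.3,0,0,1],[0,0,0,0,0,0,1],[0,0,0,0,0,0,1]]'
python3 - <<'E'
from rig import r, grab_frame
from h import *
s=r.sense()
f=grab_frame("wrist"); np.savez("w5.npz",**{k:np.array(v) for k,v in f.items()}); cv2.imwrite("pics/w5.png",f["pixels"][:,:,::-1])
c=cloud(f); m=(abs(c[...,2]-115)<5)&(np.hypot(c[...,0]-530,c[...,1]-289)<35)
print(m.sum(),c[m].mean(0),c[m].min(0),c[m].max(0))
t=grab_frame("top"); cv2.imwrite("pics/top5.png",cv2.resize(topdown(t,87,C[0],C[1],130,2.3),(500,500))[:,:,::-1])
steps(s,[[*w([-105,131]),178],[*w([-105,131]),107]])
E
```

```text
clock: 12.17
eef_pos: [473.0, 233.3, 203.4]
tcp_rot: [-3.141, 0.001, 1.384]
contact_force: [0.4, 0.4, -0.2]
opening: 0.001
grasp_force: 0.0
592 [532.18517095 292.66938024 114.38797547] [525.43441343 285.08928357 110.04532687] [540.20725047 299.89881856 117.68924001]
[500. 299. 178.] [2.8  0.59 1.01]
[500. 299. 107.] [0.   0.   2.84]
```

View pics/w5.png

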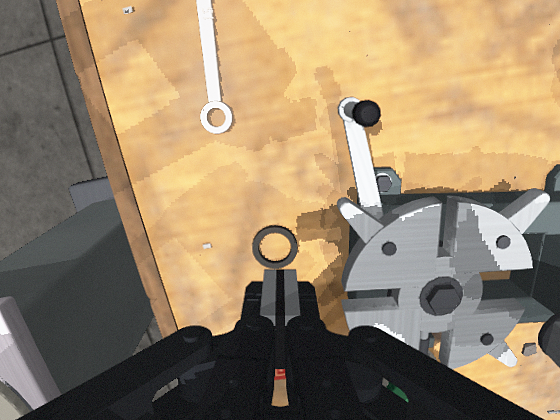

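View pics/top5.png

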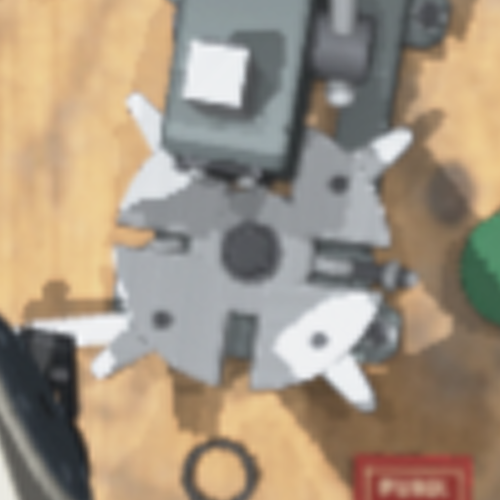

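Both views show the widest slot under the head, with 10 mm on the left, 16 mm in front and 24 mm on the right. The post cap at (366,112) measures (532,293,114), exactly where the fully open lever should be. Now I go in front of the post.

```bash
python3 -m inch '[[0,0,0,0.7,0.07,0,1],[0,0,0,0.7,0.07,0.2,1],[0,0,0,0.7,0.07,0.4,1],[0,0,0,0.7,0.07,0.5,1],[0,0,0,0,0,0.9,1],[0,0,0,0,0,0.9,1],[0,0,0,0,0,0.9,1],[0,0,0,0,0,0,1]]'
python3 -m inch '[[0,0,0,0,0,0,1],[0,0,0,0,0.3,0,1],[0,0,0,0,0.15,0,1],[0,0,0,0,0.15,0,1],[0,0,0,0,0.15,0,1]]'
python3 - <<'E'
from rig import r
from h import *
s=r.sense(); steps(s,[[*w([-52,133]),107]])
E
```

```text
clock: 12.93
eef_pos: [490.6, 299.7, 103.9]
tcp_rot: [-3.136, 0.005, 1.384]
contact_force: [-1.3, -1.1, -0.6]
opening: -0.0
grasp_force: 0.0
clock: 13.35
eef_pos: [513.0, 297.7, 110.2]
tcp_rot: [3.14, -0.001, 1.383]
contact_force: [0.1, 0.6, -0.5]
opening: -0.0
grasp_force: 0.3
[553. 291. 107.] [0.05 1.61 0.13]
```

```bash
python3 -m inch '[[0,0,0,0,0.15,0.03,1],[0,0,0,0,0.15,0.03,1],[0,0,0,0,0.15,0.03,1],[0,0,0,0,0.15,0.03,1],[0,0,0,0,0.15,0,1],[0,0,0,0,0.15,0,1],[0,0,0,0,0.15,0,1],[0,0,0,0,0.15,0,1]]'
python3 -m inch '[[0,0,0,0,0.12,0,1],[0,0,0,0,0.1,0,1],[0,0,0,0,0.06,0,1]]'
python3 -m inch '[[0,0,0,0,0.05,0,1],[0,0,0,0,0.05,0,1]]'
```

```text
clock: 14.02
eef_pos: [541.5, 291.8, 105.9]
tcp_rot: [-3.141, 0.0, 1.384]
contact_force: [-2.2, 1.5, -0.8]
opening: 0.001
grasp_force: 0.9
clock: 14.27
eef_pos: [548.3, 290.6, 105.9]
tcp_rot: [-3.141, 0.0, 1.383]
contact_force: [-5.7, 3.3, 0.7]
opening: -0.0
grasp_force: 3.3
clock: 14.43
eef_pos: [548.7, 290.5, 105.8]
tcp_rot: [-3.138, 0.001, 1.383]
contact_force: [-13.8, 6.2, 6.8]
opening: -0.0
grasp_force: 7.3
```

It stalled at about 15 N. I back off and check the post.

```bash
python3 -m inch '[[0,0,0,0,-0.3,0,1],[0,0,0,0,-0.6,0,1],[0,0,0,0,-0.6,0,1],[0,0,0,0,0,-1,1],[0,0,0,0,-0.5,-1,1],[0,0,0,-0.5,-0.5,-1,1],[0,0,0,0,0,0,1],[0,0,0,0,0,0,1]]'
python3 - <<'E'
from rig import r, grab_frame
from h import *
f=grab_frame("wrist"); cv2.imwrite("pics/w6.png",f["pixels"][:,:,::-1])
c=cloud(f); m=(abs(c[...,2]-115)<5)&(np.hypot(c[...,0]-565,c[...,1]-289)<45)
print(m.sum(),c[m].mean(0),c[m].min(0),c[m].max(0),w([-30,134]))
E
```

```text
clock: 15.1
eef_pos: [487.3, 289.7, 182.7]
tcp_rot: [3.139, -0.002, 1.384]
contact_force: [-0.5, 0.1, 0.4]
opening: -0.003
grasp_force: 0.0
566 [567.65522856 290.02050964 114.23940044] [561.41077662 281.48052374 110.01680327] [575.55204467 296.36944902 117.10517544] [574.57246469 288.24575378]
```

View pics/w6.png

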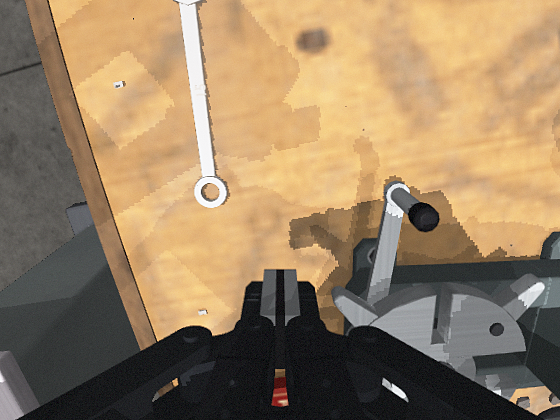

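The wrist view shows the cap at (424,216), or (568,290). That puts the lever at about 0.05 rad, which is too close to the limit, so I push again, a bit harder.

```bash
python3 -m inch '[[0,0,0,0.5,0.5,1,1],[0,0,0,0,0.5,1,1],[0,0,0,0,0,1,1],[0,0,0,0,0.5,0,1],[0,0,0,0,0.5,0,1],[0,0,0,0,0.2,0,1],[0,0,0,0,0,0,1]]'
python3 -m inch '[[0,0,0,0,0.1,0,1],[0,0,0,0,0.1,0,1],[0,0,0,0,0,0,1],[0,0,0,0,0,0,1]]'
```

```text
clock: 15.73
eef_pos: [545.9, 291.7, 107.4]
tcp_rot: [3.139, -0.002, 1.383]
contact_force: [0.1, 0.3, 0.3]
opening: -0.002
grasp_force: 0.0
clock: 16.07
eef_pos: [548.0, 290.8, 106.6]
tcp_rot: [3.141, -0.0, 1.384]
contact_force: [-1.7, 0.7, 1.3]
opening: -0.002
grasp_force: 0.5
```

```bash
python3 -m inch '[[0,0,0,0,0.06,0,1],[0,0,0,0,0,0,1],[0,0,0,0,0,0,1]]'
python3 -m inch '[[0,0,0,0,0.06,0,1],[0,0,0,0,0,0,1],[0,0,0,0,0,0,1]]'
```

```text
clock: 16.32
eef_pos: [548.4, 290.7, 106.3]
tcp_rot: [-3.14, 0.0, 1.384]
contact_force: [-7.7, 2.6, 5.5]
opening: -0.001
grasp_force: 3.6
clock: 16.57
eef_pos: [548.7, 290.7, 106.3]
tcp_rot: [-3.138, 0.001, 1.384]
contact_force: [-12.3, 3.7, 8.6]
opening: -0.002
grasp_force: 6.4
```

The stop is hard: 13 N with no motion, at the same place as before. A nose blocked at 0.16 rad would have stalled about 16 mm earlier. Re-checking the press pose with the later wrist data (hub (577,152.7), tab angles giving a yaw of about -8.5°) puts the home post at (567.2,289.7), and I measured (567.7,290.0). The lever is home, so I retreat.

```bash
python3 -m inch '[[0,0,0,0,-0.3,0,1],[0,0,0,0,-0.6,0,1],[0,0,0,0,-0.6,0,1],[0,0,0,0,0,-1,1],[0,0,0,0,-0.3,-1,1],[0,0,0,-0.3,-0.3,-1,1],[0,0,0,0,0,0,1],[0,0,0,0,0,0,1]]'
python3 - <<'E'
from rig import r, grab_frame
from h import *
f=grab_frame("wrist"); c=cloud(f); m=(abs(c[...,2]-115)<5)&(np.hypot(c[...,0]-565,c[...,1]-289)<45)
print(c[m].mean(0)); C=np.array([577,152.7])
rr=np.hypot(c[...,0]-C[0],c[...,1]-C[1]); a=np.degrees(np.arctan2(c[...,1]-C[1],c[...,0]-C[0]))%360
m=(rr>82)&(rr<102)&(abs(c[...,2]-85)<4)&(a>20)&(a<160)
for lo,hi in((20,80),(80,160)):
    k=m&(a>lo)&(a<hi); print(k.sum(),np.median(a[k]) if k.any() else 0)
print(r.sign_off())
E
```

```text
clock: 17.23
eef_pos: [498.6, 292.9, 182.6]
tcp_rot: [3.139, -0.002, 1.384]
contact_force: [-0.4, 0.1, 0.1]
opening: 0.002
grasp_force: 0.0
[567.66771607 290.11156869 114.21477447]
511 38.52194073551509
507 126.66571220768495
the job is handed in; nothing more can be done
None
```

I turned the plate two clicks clockwise, so the widest slot is under the ram, pushed the lock lever to its hard stop with the post within about 1 mm of its computed home position, and handed the job in at about 17 s; no verdict came back.

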